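Sound the lowest and then the highest pipe on the voicing chest

TASK

Check two notes on the organ builder's voicing chest: with the fingertips gently press down the key in front of the tallest pipe, hold it down for about a second and let it come back up, then do the same with the key in front of the shortest pipe, and withdraw. Do not press the other two keys, and leave the pipes and the things lying around where they are; nothing is to be picked up.

Things in the scene. Friction and masses are not known exactly. Their poses are not given: they have to be found in the camera images.
- chest: the fixed wooden voicing chest on the bench, 250 mm deep (its x) by 342 mm wide (its y); origin at the centre of its underside on the bench top; its -x side (the key side) faces roughly to the robot, its yaw varies. Two side cheeks, 88 mm high, close its ends. Four notes stand side by side on it, 70 mm apart along its y, in an order that varies; each note is one key with its own pipe standing straight behind it (towards the chest's +x).
- note1: fixed note unit of the tallest pipe: the deck, hinge rail, pipe socket and key. Origin at bench level (z = 0); x, y axes as the chest's. In its frame the key's hinge is at x = +20 mm and the pipe's axis at x = +85 mm, both y = 0
- key1_touch (a point): spot to press on the top face of the key that belongs to the tallest pipe, 17 mm from the key's free front end, on its centre line, about 90 mm above the bench. The key is a flat pale wooden bar with a white cover, 122 mm long, 30 mm wide, 14 mm thick, lying along the chest's x, hinged at its rear end; the keys are alike, with 40 mm of free space between neighbours
- key1 (a joint): angle of the key of the tallest pipe in rad: 0 at rest (level), grows as the front end is pressed down, stop at 0.135 (14 mm down at the touch spot). Springs back by itself: about 2 N at the touch spot to start it, 5 N at the stop. The note sounds from about 0.075 (8 mm down)
- note2: fixed note unit of the second tallest pipe: the deck, hinge rail, pipe socket and key. Origin at bench level (z = 0); x, y axes as the chest's. In its frame the key's hinge is at x = +20 mm and the pipe's axis at x = +85 mm, both y = 0
- key2_touch (a point): spot to press on the top face of the key that belongs to the second tallest pipe, 17 mm from the key's free front end, on its centre line, about 90 mm above the bench. The key is a flat pale wooden bar with a white cover, 122 mm long, 30 mm wide, 14 mm thick, lying along the chest's x, hinged at its rear end; the keys are alike, with 40 mm of free space between neighbours
- key2 (a joint): angle of the key of the second tallest pipe in rad: 0 at rest (level), grows as the front end is pressed down, stop at 0.135 (14 mm down at the touch spot). Springs back by itself: about 2 N at the touch spot to start it, 5 N at the stop. The note sounds from about 0.075 (8 mm down)
- note3: fixed note unit of the second shortest pipe: the deck, hinge rail, pipe socket and key. Origin at bench level (z = 0); x, y axes as the chest's. In its frame the key's hinge is at x = +20 mm and the pipe's axis at x = +85 mm, both y = 0
- key3_touch (a point): spot to press on the top face of the key that belongs to the second shortest pipe, 17 mm from the key's free front end, on its centre line, about 90 mm above the bench. The key is a flat pale wooden bar with a white cover, 122 mm long, 30 mm wide, 14 mm thick, lying along the chest's x, hinged at its rear end; the keys are alike, with 40 mm of free space between neighbours
- key3 (a joint): angle of the key of the second shortest pipe in rad: 0 at rest (level), grows as the front end is pressed down, stop at 0.135 (14 mm down at the touch spot). Springs back by itself: about 2 N at the touch spot to start it, 5 N at the stop. The note sounds from about 0.075 (8 mm down)
- note4: fixed note unit of the shortest pipe: the deck, hinge rail, pipe socket and key. Origin at bench level (z = 0); x, y axes as the chest's. In its frame the key's hinge is at x = +20 mm and the pipe's axis at x = +85 mm, both y = 0
- key4_touch (a point): spot to press on the top face of the key that belongs to the shortest pipe, 17 mm from the key's free front end, on its centre line, about 90 mm above the bench. The key is a flat pale wooden bar with a white cover, 122 mm long, 30 mm wide, 14 mm thick, lying along the chest's x, hinged at its rear end; the keys are alike, with 40 mm of free space between neighbours
- key4 (a joint): angle of the key of the shortest pipe in rad: 0 at rest (level), grows as the front end is pressed down, stop at 0.135 (14 mm down at the touch spot). Springs back by itself: about 2 N at the touch spot to start it, 5 N at the stop. The note sounds from about 0.075 (8 mm down)
- pipe1: the tallest organ pipe: loose plain metal pipe standing upright in its socket behind its key, 195 mm tall, 36 mm in diameter, its foot (18 mm thick) 28 mm deep in a wooden ring; origin at the centre of its underside, 60 mm above the bench, z up along the pipe
- pipe2: the second tallest organ pipe: loose plain metal pipe standing upright in its socket behind its key, 160 mm tall, 31 mm in diameter, its foot (18 mm thick) 28 mm deep in a wooden ring; origin at the centre of its underside, 60 mm above the bench, z up along the pipe
- pipe3: the second shortest organ pipe: loose plain metal pipe standing upright in its socket behind its key, 128 mm tall, 26 mm in diameter, its foot (18 mm thick) 28 mm deep in a wooden ring; origin at the centre of its underside, 60 mm above the bench, z up along the pipe
- pipe4: the shortest organ pipe: loose plain metal pipe standing upright in its socket behind its key, 98 mm tall, 22 mm in diameter, its foot (18 mm thick) 28 mm deep in a wooden ring; origin at the centre of its underside, 60 mm above the bench, z up along the pipe
- cone: brass tuning cone standing loose on the bench left of the chest (chest's +y), 48 mm wide at the foot, 95 mm tall; origin at the centre of its underside
- jar: small glass jar with steel lid standing loose on the bench right of the chest (chest's -y), 56 mm wide, 75 mm tall; origin at the centre of its underside
- driver: screwdriver lying loose on the bench in front of the keys, 190 mm long, roughly across the chest's front; origin about at its middle on the bench, handle to its own -x
Mind the look-alikes: they are no part of the job. Leave any pink, purple or red look-alike of the pipe3 alone.

How it is judged:
On the way, in this order (a step that is already met when the one before it is completed fails the run):
1. the key of the tallest pipe is held down by the fingertips (at least 8 mm of its 14 mm) (value of joint key1 above 0.075 rad and contact force between the fingers and note1 above 0.5 N), for 0.7 s.
2. the key of the tallest pipe is up again (value of joint key1 below 0.025 rad), for 0.1 s.
3. the key of the shortest pipe is held down by the fingertips, the tallest pipe's key being up (value of joint key4 above 0.075 rad and contact force between the fingers and note4 above 0.5 N and value of joint key1 below 0.025 rad), for 0.7 s.
At the end, for the whole second after the job is handed in: all four keys are up (below 0.025 rad), every pipe stands upright (within 0.12 rad) within 10 mm of its starting place, and the cone, jar and screwdriver lie within 20 mm of theirs (value of joint each of key1, key2, key3, key4 below 0.025 rad and distance of each of pipe1, pipe2, pipe3, pipe4 from where it was at the start of the episode below 0.01 m and angle between each of pipe1, pipe2, pipe3, pipe4's own z axis and vertical below 0.12 rad and distance of each of cone, jar, driver from where it was at the start of the episode below 0.02 m); the robot touches nothing.
It fails at once if the key of one of the two middle-sized pipes is pressed (more than 0.04 rad, 4 mm) (value of joint any of key2, key3 above 0.04 rad).
It fails at once if the keys of the tallest and the shortest pipe are down at the same time (value of joint each of key1, key4 above 0.04 rad).
It fails at once if the robot pushes a key or its mount with more than 25 N (contact force between any of the fingers, the arm and note1 above 25 N or contact force between any of the fingers, the arm and note2 above 25 N or contact force between any of the fingers, the arm and note3 above 25 N or contact force between any of the fingers, the arm and note4 above 25 N).
It fails at once if a pipe is lifted, shifted or tipped (10 mm, 0.2 rad) (distance of any of pipe1, pipe2, pipe3, pipe4 from where it was at the start of the episode above 0.01 m or angle between any of pipe1, pipe2, pipe3, pipe4's own z axis and vertical above 0.2 rad).
It fails at once if the cone, the jar or the screwdriver is moved more than 20 mm (distance of any of cone, jar, driver from where it was at the start of the episode above 0.02 m).
It also fails if it takes over 40 s, if anything falls off the work surface, if the arm or the gripper's body presses on something with over 40 N, if the wrist force passes 120 N, or if a joint passes its speed limit or range.

ROBOT

A 7-joint arm with a two-finger parallel gripper is mounted at the origin on the work surface. World frame = base frame: x ahead of the robot, y to its left, z up, the work surface at z = 0. Lengths are in m, angles in rad, forces in N, time in s.
With the tool pointing down it reaches from about 0.4 to 0.75 m from the base axis. Payload 19.5 kg.
Tool frame: the origin (TCP) lies midway between the tips of the shut fingers; the grasp point (between the pads) lies 19 mm behind it; z points along the fingers, y is the direction in which the jaws open and shut (so a half turn about z gives the same grasp; the last joint's range is limited). The gripper opens to 85 mm and grips with 20 to 120 N. Pads are 22 mm wide; open, the fingers measure 114 mm over their backs; the gripper's body (76 mm by 85 mm) begins 54 mm behind the grasp point. The pads swing forward as they close: fully open they stand 13 mm farther back than shut.
Start: joints at [1.127, 0.707, -0.028, 1.485, 0.022, 0.951, -0.075], TCP at [0.225, -0.529, 0.231] pointing down, gripper open.
Joint ranges: [-2.71, 2.71], [-0.32, 2.16], [-1.57, 1.52], [0, 2.45], [-1.46, 4.6], [0, 2.02], [-2.83, 2.83]. Speed limits (rad/s): [1.89, 1.89, 2.57, 2.57, 3.01, 3.01, 3.01].

INTERFACE

Orientations are given as a 3x3 rotation matrix whose columns are the frame's x, y, z axes.
In Python, from plant import state, capture, calibration, sign_off gives the robot as it stands.
- The arm moves only by the tool send_rows, never from a script. Its argument "deltas" is a list of rows, each an object with "dp": the shift along the tool's x, y, z in m, a list of three; "twist": the turn about the tool's z in degrees; "jaw": the closure in counts, from 0 (fully open) to 255 (shut). In form: [{"dp": [tx, ty, tz], "twist": twist, "jaw": jaw}, ...]. A call has 1 to 20 rows; each row shifts and turns the commanded pose from where the row before left it, along the tool's axes as they then stand; what a row does not reach is not made up. A row lasts 1/10 s, in which the tool goes at most 50 mm and 8.59 degrees, less where a joint would pass 70% of its speed; a pose out of reach is approached as far as the arm can. A call with a gripper value outside its range is refused whole. The fingers move at their own pace and stop on an object; "grip_force" is the grip in N (left out, the last holds). Time passes only in rows, so rows that do not move let the fingers close. It gives the time, the measured TCP pose, the force and the opening at its end, in the units of the state.
- state(): the state, without advancing time (a new reading comes with each control period).
- capture(name): name is "side" or "top"; returns (picture, depth): 400x640x3 uint8, red, green, blue; 400x640 float32, m along the optical axis (not along the pixel's ray), 0 where there is no reading.
- calibration(name): a dict with "camera_matrix" (3x3 intrinsics, pixels), "camera_from_world" (4x4, takes a point from world to camera coordinates). Camera axes: x right, y up, looking along -z (the intrinsics and any distortion apply to the point x, -y, -z); pixel columns grow to the right and rows downward; lengths in m; the calibration is good to about 2 mm. A picture is of the moment at which its call begins. calibration takes no time and is no camera call.
- sign_off(): hands the job in, once; it reports no verdict.
The state is a dict: "time_s": time; "joints": joint angles; "qd": joint speeds; "joint_efforts": joint torques, N m; "tool_pos": TCP position; "tool_rot": TCP orientation; "force": force on the tool from outside, world axes, zero at the start; "ft_torque": the same for the moment, N m; "grip_width": finger opening in m.
Only numpy, scipy, OpenCV 4.12 (cv2) and the standard library are available. Lean on these libraries where they do the work, as an engineer would, in place of code of your own. Each camera call takes 0.05 s, during which the arm holds its last target. There are 200 camera calls.

## Working session

There is one attempt and no reset: what is moved stays moved. The work goes in short steps, Python scripts to look and compute and a tool call to move; the robot and the scene stay as the last step left them, time stands still between calls to the robot, and variables do not carry over. Pictures are saved under pics/ and viewed, about 8 in all and at most 12, crops included, and the job is handed in when it is done.

Besides the shell and the picture viewer there is one more tool, called after "Call:" in YAML: its name, and indented under it one key for each argument. send_rows: Moves the arm, as the interface text tells. Its arguments: {"type":"object","properties":{"deltas":{"type":"array"},"grip_force":{"type":"number"}},"required":["deltas"]}

```bash
mkdir -p pics
cat > h.py <<'E'
import numpy as np, cv2
from plant import *
def cloud(n,d):
    c=calibration(n);K=np.array(c["camera_matrix"]);T=np.linalg.inv(np.array(c["camera_from_world"]))
    v,u=np.indices(d.shape)
    P=np.stack([(u-K[0,2])/K[0,0]*d,-(v-K[1,2])/K[1,1]*d,-d],-1)
    return P@T[:3,:3].T+T[:3,3]
E
python3 - <<'E'
from h import *
print(state()); print(calibration("top").keys())
for n in("top","side"):
    p,d=capture(n);np.savez(n+".npz",p=p,d=d,P=cloud(n,d));cv2.imwrite(f"pics/{n}0.png",p[...,::-1])
E
```

```text
{'time_s': 0.0, 'joints': array([ 1.12735677,  0.70711099, -0.0276    ,  1.4850295 ,  0.02196012,
        0.95091202, -0.07549094]), 'qd': array([ 0.00088563, -0.0005188 ,  0.000657  , -0.00013678,  0.00078224,
        0.00029313, -0.00073585]), 'joint_efforts': array([-9.36150209e-04, -8.83204150e+01,  1.23415835e+00, -2.36153108e+01,
        1.68486591e-02,  6.81844380e-03, -3.59490127e-05]), 'tool_pos': array([ 0.22472428, -0.52895721,  0.23081584]), 'tool_rot': array([[ 9.20392507e-01,  3.90995414e-01, -4.69399158e-04],
       [ 3.90995695e-01, -9.20391897e-01,  1.05949102e-03],
       [-1.77750523e-05, -1.15868065e-03, -9.99999329e-01]]), 'force': array([-0.87972919, -0.12619875, -0.31567875]), 'ft_torque': array([ 0.01980411,  0.01507718, -0.01940678]), 'grip_width': 0.08510822564857609}
dict_keys(['camera_matrix', 'camera_from_world'])
```

View pics/top0.png

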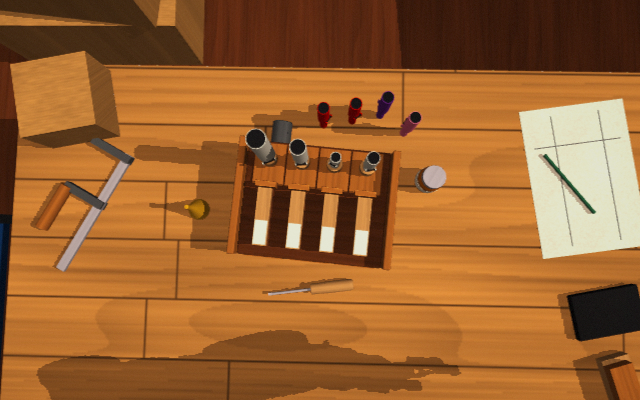

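View pics/side0.png

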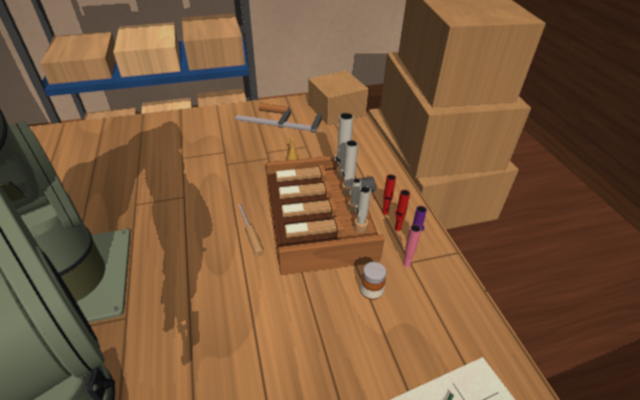

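The top view shows the keys' white covers at about (260,232), (293,236), (327,240) and (361,243). The pipe tops are at (257,140), (298,148), (335,158) and (372,158). The red, purple and pink pipes behind the chest are decoys. Next I measure the pipe heights and the key geometry.

Run:
```python
from h import *
z=np.load("top.npz");P=z["P"];p=z["p"].astype(int)
np.set_printoptions(precision=4,suppress=True)
for u,v in[(257,140),(298,148),(335,158),(372,158)]:
    q=P[v-16:v+17,u-14:u+15].reshape(-1,3);t=np.percentile(q[:,2],98);s=q[(q[:,2]>t-.012)]
    print("pipe",u,v,"top z",t,"xy",np.median(s,0)[:2])
m=((p.min(2)>150)&(abs(P[...,2]-.09)<.012)).astype(np.uint8)
n,l,st,c=cv2.connectedComponentsWithStats(m)
for i in range(1,n):
    if st[i,4]>60 and 220<c[i,0]<400:
        q=P[l==i]; r=cv2.minAreaRect((q[:,:2]*1000).astype(np.float32))
        print("white",c[i],st[i,4],q.mean(0),r)
for u,v in[(264,200),(298,205),(332,209),(365,213)]: print("rear wood",P[v,u])
z=np.load("side.npz");P=z["P"];p=z["p"].astype(int)
m=((p.min(2)>150)&(abs(P[...,2]-.09)<.012)).astype(np.uint8)
n,l,st,c=cv2.connectedComponentsWithStats(m)
for i in range(1,n):
    if st[i,4]>60: print("side white",c[i],st[i,4],P[l==i].mean(0))
im=cv2.resize(cv2.imread("pics/top0.png")[110:280,220:410],None,fx=4,fy=3.5,interpolation=cv2.INTER_CUBIC);cv2.imwrite("pics/crop.png",im)
```

```text
pipe 257 140 top z 0.25698321849776484 xy [0.7183 0.1483]
pipe 298 148 top z 0.22173499650622597 xy [0.7131 0.0789]
pipe 335 158 top z 0.15950243168142542 xy [0.7073 0.0093]
pipe 372 158 top z 0.1895789945071213 xy [ 0.7014 -0.0589]
white [259.49 231.79] 300 [0.5609 0.1613 0.0903] ((561.2317504882812, 161.4911651611328), (25.75521469116211, 49.99912643432617), 84.78740692138672)
white [292.9806 235.1521] 309 [0.5554 0.0917 0.0904] ((555.4046020507812, 91.58458709716797), (26.46381950378418, 49.89862060546875), 85.03106689453125)
white [326.6786 238.6721] 308 [0.5496 0.0219 0.0904] ((549.7898559570312, 21.92949867248535), (26.324495315551758, 49.76569366455078), 85.4467544555664)
white [360.4608 242.0261] 306 [ 0.5442 -0.0479  0.0904] ((544.1506958007812, -47.761104583740234), (26.398717880249023, 49.717830657958984), 86.04360961914062)
rear wood [0.6272 0.154  0.0891]
rear wood [0.6182 0.0828 0.0896]
rear wood [0.6112 0.012  0.0903]
rear wood [ 0.6043 -0.0564  0.0908]
side white [285.9159 173.0374] 107 [0.5616 0.1587 0.0913]
side white [289.0769 189.5726] 117 [0.5557 0.089  0.091 ]
side white [292.6316 207.5263] 133 [0.55   0.0196 0.0911]
side white [296.5192 227.4487] 156 [ 0.5443 -0.0503  0.0911]
```

View pics/crop.png

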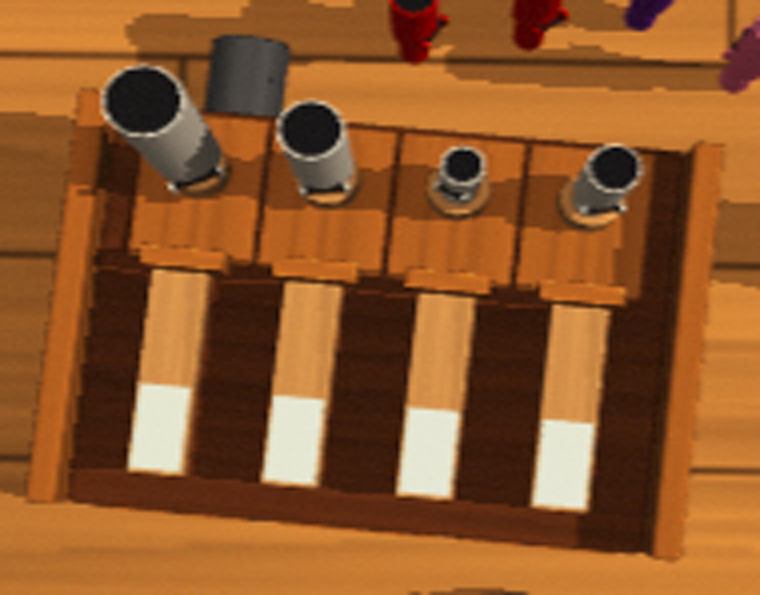

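Both cameras agree on the layout:

| Candidate | Pipe top (px) | Pipe top z (m) | Key cover (px) |
|---|---|---|---|
| pipe1 (tallest) | (257,140) | 0.257 | (260,232) |
| pipe2 | (298,148) | 0.222 | (293,235) |
| pipe4 (shortest) | (335,158) | 0.160 | (327,239) |
| pipe3 | (372,158) | 0.190 | (361,242) |

The expected tops are 0.255, 0.220, 0.158 and 0.188, so the match is clear and the crop confirms it. The chest's yaw is −4.6°. The touch spots are about (0.552, 0.161) for key1 and (0.541, 0.0215) for key4, at z = 0.090. I turn and shut the fingers first, then travel.

Call:
send_rows:
  deltas:
    - {"dp": [0, 0, 0], "twist": 6.9, "jaw": 255}
    - {"dp": [0, 0, 0], "twist": 6.9, "jaw": 255}
    - {"dp": [0, 0, 0], "twist": 6.9, "jaw": 255}
    - {"dp": [0, 0, 0], "twist": 6.9, "jaw": 255}
    - {"dp": [0, 0, 0], "twist": 0, "jaw": 255}
  grip_force: 20

```text
time_s: 0.6
tool_pos: [0.225, -0.529, 0.231]
tool_rot: [[0.997, -0.082, -0.0], [-0.082, -0.997, 0.001], [-0.001, -0.0, -1.0]]
force: [1.0, -0.4, 1.0]
grip_width: 0.0123
```

Call:
send_rows:
  deltas:
    - {"dp": [0.015, -0.0397, 0], "twist": 0, "jaw": 255}
    - {"dp": [0.015, -0.0397, 0], "twist": 0, "jaw": 255}
    - {"dp": [0.015, -0.0397, 0], "twist": 0, "jaw": 255}
    - {"dp": [0.015, -0.0397, 0], "twist": 0, "jaw": 255}
    - {"dp": [0.015, -0.0397, 0], "twist": 0, "jaw": 255}
    - {"dp": [0.015, -0.0397, 0], "twist": 0, "jaw": 255}
    - {"dp": [0.015, -0.0397, 0], "twist": 0, "jaw": 255}
    - {"dp": [0.015, -0.0397, 0], "twist": 0, "jaw": 255}
    - {"dp": [0.015, -0.0397, 0], "twist": 0, "jaw": 255}
    - {"dp": [0.015, -0.0397, 0], "twist": 0, "jaw": 255}
    - {"dp": [0.015, -0.0397, 0], "twist": 0, "jaw": 255}
    - {"dp": [0.015, -0.0397, 0], "twist": 0, "jaw": 255}
    - {"dp": [0.015, -0.0397, 0], "twist": 0, "jaw": 255}
    - {"dp": [0.015, -0.0397, 0], "twist": 0, "jaw": 255}
    - {"dp": [0.015, -0.0397, 0], "twist": 0, "jaw": 255}
    - {"dp": [0.015, -0.0397, 0], "twist": 0, "jaw": 255}
    - {"dp": [0.015, -0.0397, 0], "twist": 0, "jaw": 255}
    - {"dp": [0.015, -0.0397, 0], "twist": 0, "jaw": 255}
    - {"dp": [0, 0, 0], "twist": 0, "jaw": 255}
    - {"dp": [0, 0, 0], "twist": 0, "jaw": 255}

```text
time_s: 2.6
tool_pos: [0.5508, 0.1619, 0.2308]
tool_rot: [[0.997, -0.076, -0.001], [-0.076, -0.997, -0.001], [-0.001, 0.001, -1.0]]
force: [-0.5, -1.6, 0.1]
grip_width: -0.0002
```

Call:
send_rows:
  deltas:
    - {"dp": [0, 0, 0.025], "twist": 0, "jaw": 255}
    - {"dp": [0, 0, 0.025], "twist": 0, "jaw": 255}
    - {"dp": [0, 0, 0.025], "twist": 0, "jaw": 255}
    - {"dp": [0, 0, 0.025], "twist": 0, "jaw": 255}
    - {"dp": [0, 0, 0.016], "twist": 0, "jaw": 255}
    - {"dp": [0, 0, 0.01], "twist": 0, "jaw": 255}
    - {"dp": [0, 0, 0], "twist": 0, "jaw": 255}
    - {"dp": [0, 0, 0], "twist": 0, "jaw": 255}

```text
time_s: 3.4
tool_pos: [0.5513, 0.1612, 0.1061]
tool_rot: [[0.997, -0.08, 0.001], [-0.08, -0.997, 0.0], [0.001, -0.0, -1.0]]
force: [0.3, 0.5, 0.3]
grip_width: 0.0001
```

Run:
```python
from h import *
print(state()["tool_pos"],state()["force"])
a,_=capture("top");b,_=capture("side")
f=lambda i:cv2.resize(i[...,::-1],(390,500),interpolation=cv2.INTER_CUBIC)
cv2.imwrite("pics/c2.png",np.hstack([f(a[120:290,220:352]),f(b[100:270,230:362])]))
```

```text
[0.55131604 0.16121083 0.1060742 ] [0.25398865 0.45764048 0.25044329]
```

View pics/c2.png

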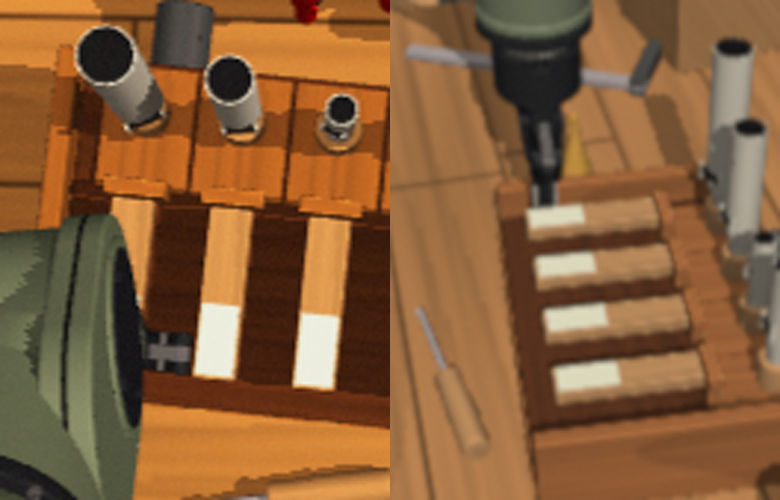

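The side view shows the fingertips above key1's cover, at about (545,195) in the composite. The top view has a dark part next to key2, at about (170,355) in the composite. I check its height before going down.

Run:
```python
from h import *
np.set_printoptions(precision=3,suppress=True)
p,d=capture("top");P=cloud("top",d)
for u,v in[(270,241),(274,241),(277,241),(281,241),(277,236),(277,245)]: print(u,v,P[v,u],p[v,u])
p,d=capture("side");P=cloud("side",d);p=p.astype(int)
# lowest gripper points around TCP
m=(p.max(2)<110)&(abs(P[...,0]-.551)<.05)&(abs(P[...,1]-.161)<.09)&(P[...,2]>.098)&(P[...,2]<.19)
for a in np.arange(.1,.19,.015):
    q=P[m&(P[...,2]>=a)&(P[...,2]<a+.015)]
    if len(q): print("z",a,len(q),np.percentile(q[:,:2],[3,50,97],axis=0).ravel())
```

```text
270 241 [0.545 0.124 0.211] [85 77 73]
274 241 [0.545 0.117 0.207] [105  96  91]
277 241 [0.545 0.112 0.202] [102  92  87]
281 241 [0.559 0.027 0.969] [115 106 101]
277 236 [0.554 0.113 0.194] [25 23 23]
277 245 [0.537 0.112 0.196] [24 22 21]
z 0.1 4 [0.543 0.149 0.551 0.15  0.555 0.165]
z 0.115 28 [0.542 0.145 0.551 0.149 0.558 0.158]
z 0.13 22 [0.541 0.145 0.549 0.149 0.559 0.156]
z 0.14500000000000002 19 [0.538 0.127 0.548 0.131 0.559 0.166]
z 0.16 21 [0.537 0.115 0.545 0.125 0.563 0.149]
z 0.175 53 [0.535 0.103 0.544 0.142 0.568 0.154]
```

The dark parts are finger knuckles at z ≈ 0.2, well clear. The tips are centred on key1 (x 0.551, near finger face at y 0.148). I press 11 mm.

Call:
send_rows:
  deltas:
    - {"dp": [0, 0, 0.005], "twist": 0, "jaw": 255}
    - {"dp": [0, 0, 0.005], "twist": 0, "jaw": 255}
    - {"dp": [0, 0, 0.005], "twist": 0, "jaw": 255}
    - {"dp": [0, 0, 0.003], "twist": 0, "jaw": 255}
    - {"dp": [0, 0, 0.003], "twist": 0, "jaw": 255}
    - {"dp": [0, 0, 0.003], "twist": 0, "jaw": 255}
    - {"dp": [0, 0, 0.003], "twist": 0, "jaw": 255}
    - {"dp": [0, 0, 0], "twist": 0, "jaw": 255}
    - {"dp": [0, 0, 0], "twist": 0, "jaw": 255}

```text
time_s: 4.5
tool_pos: [0.5509, 0.1616, 0.0784]
tool_rot: [[0.997, -0.08, -0.0], [-0.08, -0.997, 0.0], [-0.0, -0.0, -1.0]]
force: [-3.5, 0.0, 4.8]
grip_width: -0.0001
```

Run:
```python
from h import *
s=state();print(s["tool_pos"],s["force"],s["time_s"])
b,d=capture("side");P=cloud("side",d);b=b.astype(int)
m=((b.min(2)>150)&(abs(P[...,2]-.085)<.02)).astype(np.uint8)
n,l,st,c=cv2.connectedComponentsWithStats(m)
for i in range(1,n):
    if st[i,4]>30: print(c[i],st[i,4],P[l==i].mean(0),P[l==i][:,2].min())
```

```text
[0.55093518 0.16157888 0.07835156] [-3.50181226  0.04857562  4.81071236] 4.5
[287.96969697 176.5       ] 66 [0.56635707 0.1559138  0.08033317] 0.07532477440659857
[289.03333333 189.55      ] 120 [0.55557533 0.08912494 0.09106633] 0.08754609453438966
[292.56716418 207.46268657] 134 [0.54993706 0.01981484 0.09114111] 0.0879105711539746
[296.5 227.5] 158 [ 0.54418993 -0.05046238  0.09109505] 0.08801126996943376
[374.5620155  270.55426357] 258 [ 0.68549734 -0.20624215  0.07526208] 0.07092408773372039
```

Key1 is about 11.6 mm down at about 4.8 N, and the other keys are level. I hold it for a second, then release and rise to z ≈ 0.13.

Call:
send_rows:
  deltas:
    - {"dp": [0, 0, 0], "twist": 0, "jaw": 255}
    - {"dp": [0, 0, 0], "twist": 0, "jaw": 255}
    - {"dp": [0, 0, 0], "twist": 0, "jaw": 255}
    - {"dp": [0, 0, 0], "twist": 0, "jaw": 255}
    - {"dp": [0, 0, 0], "twist": 0, "jaw": 255}
    - {"dp": [0, 0, 0], "twist": 0, "jaw": 255}
    - {"dp": [0, 0, 0], "twist": 0, "jaw": 255}
    - {"dp": [0, 0, 0], "twist": 0, "jaw": 255}
    - {"dp": [0, 0, -0.005], "twist": 0, "jaw": 255}
    - {"dp": [0, 0, -0.005], "twist": 0, "jaw": 255}
    - {"dp": [0, 0, -0.005], "twist": 0, "jaw": 255}
    - {"dp": [0, 0, -0.01], "twist": 0, "jaw": 255}
    - {"dp": [0, 0, -0.015], "twist": 0, "jaw": 255}
    - {"dp": [0, 0, -0.012], "twist": 0, "jaw": 255}
    - {"dp": [0, 0, 0], "twist": 0, "jaw": 255}
    - {"dp": [0, 0, 0], "twist": 0, "jaw": 255}

```text
time_s: 6.15
tool_pos: [0.5511, 0.1617, 0.1304]
tool_rot: [[0.997, -0.08, 0.0], [-0.08, -0.997, 0.0], [0.0, -0.0, -1.0]]
force: [-0.4, 0.1, -1.0]
grip_width: 0.0003
```

```bash
cat > w.py <<'E'
from h import *
np.set_printoptions(precision=4,suppress=True)
s=state();print(s["tool_pos"],s["force"],s["time_s"])
t=np.array([.541,.0215,.09])
print("to key4 (tool axes)",s["tool_rot"].T@(t-s["tool_pos"]))
b,d=capture("side");P=cloud("side",d);b=b.astype(int)
m=((b.min(2)>150)&(abs(P[...,2]-.085)<.02)).astype(np.uint8)
n,l,st,c=cv2.connectedComponentsWithStats(m)
for i in range(1,n):
    if st[i,4]>30: print(c[i],st[i,4],P[l==i].mean(0),P[l==i][:,2].min())
E
python3 w.py
```

```text
[0.5511 0.1617 0.1304] [-0.429   0.1407 -0.9668] 6.15
to key4 (tool axes) [0.0011 0.1406 0.0404]
[285.9333 173.0762] 105 [0.5616 0.1588 0.0911] 0.0874256717015719
[289.1552 189.5517] 116 [0.5559 0.0892 0.0909] 0.0866014049333983
[292.6316 207.5263] 133 [0.55   0.0195 0.0912] 0.08799252433877236
[296.5192 227.4487] 156 [ 0.5442 -0.0504  0.0912] 0.08765749649709809
[374.537  270.5564] 257 [ 0.6855 -0.2062  0.0752] 0.07165652897465058
```

Key1 is back at rest height. The hold was about 1 s. Now I move over to key4 and stop about 10 mm above it.

Call:
send_rows:
  deltas:
    - {"dp": [0, 0.028, 0], "twist": 0, "jaw": 255}
    - {"dp": [0, 0.028, 0], "twist": 0, "jaw": 255}
    - {"dp": [0.001, 0.028, 0], "twist": 0, "jaw": 255}
    - {"dp": [0, 0.028, 0], "twist": 0, "jaw": 255}
    - {"dp": [0, 0.028, 0], "twist": 0, "jaw": 255}
    - {"dp": [0, 0, 0], "twist": 0, "jaw": 255}
    - {"dp": [0, 0, 0], "twist": 0, "jaw": 255}
    - {"dp": [0, 0, 0.01], "twist": 0, "jaw": 255}
    - {"dp": [0, 0, 0.01], "twist": 0, "jaw": 255}
    - {"dp": [0, 0, 0.01], "twist": 0, "jaw": 255}
    - {"dp": [0, 0, 0], "twist": 0, "jaw": 255}
    - {"dp": [0, 0, 0], "twist": 0, "jaw": 255}

```text
time_s: 7.4
tool_pos: [0.5408, 0.0221, 0.1]
tool_rot: [[0.997, -0.08, -0.001], [-0.08, -0.997, 0.0], [-0.001, 0.0, -1.0]]
force: [-0.3, 0.2, -0.3]
grip_width: 0.0002
```

```bash
python3 w.py
python3 - <<'E'
from h import *
a,_=capture("top");b,_=capture("side")
f=lambda i:cv2.resize(i[...,::-1],(390,500),interpolation=cv2.INTER_CUBIC)
cv2.imwrite("pics/c3.png",np.hstack([f(a[120:290,250:382]),f(b[100:270,230:362])]))
E
```

```text
[0.5408 0.0221 0.1   ] [-0.2553  0.1605 -0.2748] 7.4
to key4 (tool axes) [0.0003 0.0006 0.01  ]
[293.3304 207.9652] 115 [0.5514 0.0177 0.091 ] 0.08765693404954622
[296.4843 227.434 ] 159 [ 0.5442 -0.0501  0.0909] 0.08760757018538445
[374.5097 270.5367] 259 [ 0.6854 -0.2061  0.0752] 0.07105487910673203
```

View pics/c3.png

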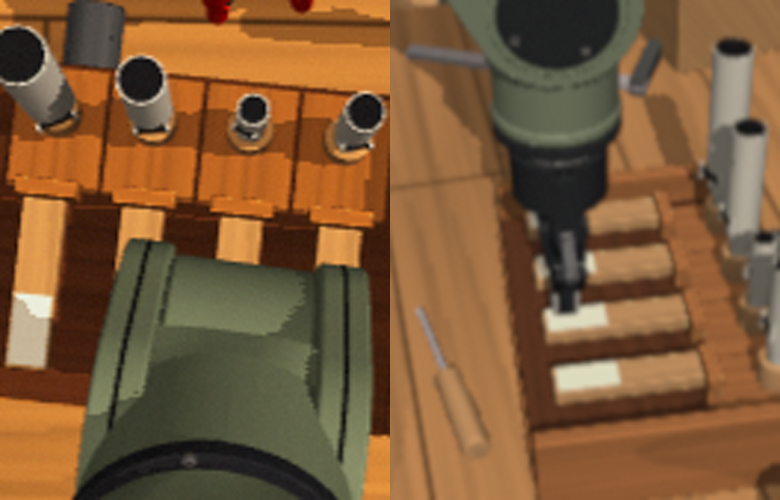

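The side view shows the fingertips right above the white cover of the third key from the far end (about (565,305) in the composite). That is the key of the shortest pipe. I press it the same way.

Call:
send_rows:
  deltas:
    - {"dp": [0, 0, 0.005], "twist": 0, "jaw": 255}
    - {"dp": [0, 0, 0.004], "twist": 0, "jaw": 255}
    - {"dp": [0, 0, 0.003], "twist": 0, "jaw": 255}
    - {"dp": [0, 0, 0.003], "twist": 0, "jaw": 255}
    - {"dp": [0, 0, 0.003], "twist": 0, "jaw": 255}
    - {"dp": [0, 0, 0.003], "twist": 0, "jaw": 255}
    - {"dp": [0, 0, 0], "twist": 0, "jaw": 255}
    - {"dp": [0, 0, 0], "twist": 0, "jaw": 255}

```text
time_s: 8.35
tool_pos: [0.5408, 0.022, 0.0793]
tool_rot: [[0.997, -0.08, -0.0], [-0.08, -0.997, 0.0], [-0.0, -0.0, -1.0]]
force: [-3.0, 0.1, 5.7]
grip_width: -0.0
```

```bash
python3 w.py
```

```text
[0.5408 0.022  0.0793] [-3.0124  0.087   5.7418] 8.35
to key4 (tool axes) [ 0.0003  0.0005 -0.0107]
[294.3804 210.9457] 92 [0.5537 0.0167 0.0811] 0.07624859426844921
[296.5094 227.4654] 159 [ 0.5442 -0.0504  0.0911] 0.08749623089623282
[374.5251 270.5483] 259 [ 0.6855 -0.2061  0.0752] 0.07213673756885641
```

Key4 is about 10.7 mm down. I hold it for a second, then rise straight up to z ≈ 0.23.

Call:
send_rows:
  deltas:
    - {"dp": [0, 0, 0], "twist": 0, "jaw": 255}
    - {"dp": [0, 0, 0], "twist": 0, "jaw": 255}
    - {"dp": [0, 0, 0], "twist": 0, "jaw": 255}
    - {"dp": [0, 0, 0], "twist": 0, "jaw": 255}
    - {"dp": [0, 0, 0], "twist": 0, "jaw": 255}
    - {"dp": [0, 0, 0], "twist": 0, "jaw": 255}
    - {"dp": [0, 0, 0], "twist": 0, "jaw": 255}
    - {"dp": [0, 0, 0], "twist": 0, "jaw": 255}
    - {"dp": [0, 0, -0.005], "twist": 0, "jaw": 255}
    - {"dp": [0, 0, -0.005], "twist": 0, "jaw": 255}
    - {"dp": [0, 0, -0.005], "twist": 0, "jaw": 255}
    - {"dp": [0, 0, -0.015], "twist": 0, "jaw": 255}
    - {"dp": [0, 0, -0.03], "twist": 0, "jaw": 255}
    - {"dp": [0, 0, -0.03], "twist": 0, "jaw": 255}
    - {"dp": [0, 0, -0.03], "twist": 0, "jaw": 255}
    - {"dp": [0, 0, -0.03], "twist": 0, "jaw": 255}
    - {"dp": [0, 0, 0], "twist": 0, "jaw": 255}

```text
time_s: 10.1
tool_pos: [0.5423, 0.0218, 0.2329]
tool_rot: [[0.997, -0.08, 0.006], [-0.08, -0.997, 0.0], [0.006, -0.001, -1.0]]
force: [0.1, -0.2, 0.0]
grip_width: -0.0001
```

Call:
send_rows:
  deltas:
    - {"dp": [-0.012, 0.04, 0], "twist": 0, "jaw": 255}
    - {"dp": [-0.012, 0.04, 0], "twist": 0, "jaw": 255}
    - {"dp": [-0.012, 0.04, 0], "twist": 0, "jaw": 255}
    - {"dp": [-0.012, 0.04, 0], "twist": 0, "jaw": 255}
    - {"dp": [-0.012, 0.04, 0], "twist": 0, "jaw": 255}
    - {"dp": [-0.012, 0.04, 0], "twist": 0, "jaw": 255}
    - {"dp": [-0.012, 0.04, 0], "twist": 0, "jaw": 255}
    - {"dp": [-0.012, 0.04, 0], "twist": 0, "jaw": 255}
    - {"dp": [0, 0, 0], "twist": 0, "jaw": 255}
    - {"dp": [0, 0, 0], "twist": 0, "jaw": 255}
    - {"dp": [0, 0, 0], "twist": 0, "jaw": 255}

```text
time_s: 11.2
tool_pos: [0.4201, -0.2886, 0.2292]
tool_rot: [[0.997, -0.079, 0.0], [-0.079, -0.997, 0.0], [0.0, -0.0, -1.0]]
force: [0.4, 0.1, -0.1]
grip_width: 0.0002
```

```bash
python3 w.py
python3 - <<'E'
from h import *
a,_=capture("top");cv2.imwrite("pics/end.png",a[...,::-1])
E
```

```text
[ 0.4201 -0.2886  0.2292] [ 0.3985  0.0634 -0.0531] 11.2
to key4 (tool axes) [ 0.0961 -0.3186  0.1393]
[285.8455 173.0545] 110 [0.5614 0.159  0.091 ] 0.08664883696684811
[288.9921 189.5276] 127 [0.5555 0.0893 0.0911] 0.08771500575326041
[292.5417 207.6528] 144 [0.5498 0.0193 0.091 ] 0.08633976284489153
[296.4518 227.4759] 166 [ 0.5441 -0.0504  0.0911] 0.08777671593619985
[374.5    270.5769] 260 [ 0.6853 -0.2063  0.0753] 0.07136396524228206
```

View pics/end.png

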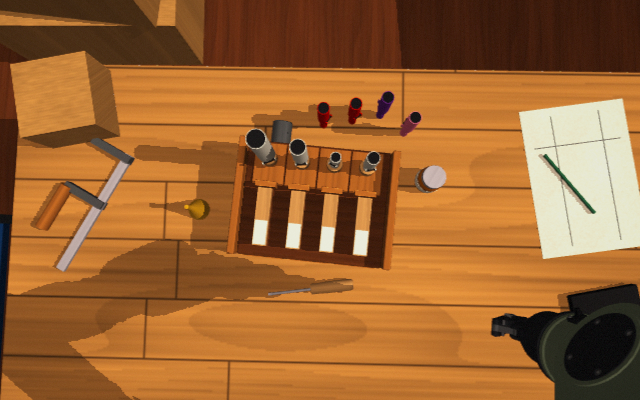

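The final picture shows the keys, pipes, cone (198,209), jar (431,178) and driver (310,288) where they were at the start, and the arm clear of the chest.

```bash
python3 -c "from plant import *;print(sign_off())"
```

```text
the job is handed in; nothing more can be done
None
```

I pressed the key of the tallest pipe (leftmost as the robot sees it), then the key of the shortest pipe (third from left), and handed the job in at about 11 s. Sign-off gives no verdict.

- **Tallest pipe's key:** about 11.6 mm down at 4.8 N, held for about 1 s. It was back at its rest height before I moved on.
- **Shortest pipe's key:** about 10.7 mm down at 5.7 N, held for about 1 s, then released.
- **Last checks:** all four key tops measured level at z = 0.091 m in the side camera. In the final top picture the pipes, cone, jar and screwdriver look where they were at the start, though of these I re-measured only the jar lid, which had not shifted. The arm had withdrawn and touched nothing.

No check failed. The two cameras differed by 2–3 mm in y on the key positions, so I aimed near the middle.

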